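Back off the brake shoe clamp bolt with the ratchet

ROBOT

A 6-joint arm with a two-finger parallel gripper is mounted at the origin on the work surface. World frame = base frame: x ahead of the robot, y to its left, z up, the work surface at z = 0. Lengths are in m, angles in degrees, forces in N, time in s.
With the tool pointing down it reaches from about 0.4 to 0.825 m from the base axis. Payload 7 kg.
Tool frame: the origin (TCP) lies on the centre line of the jaws, within the pads' length; the fingertips stand 14 mm ahead of it and the grasp point (between the pads) lies 5 mm behind it; z points along the fingers, y is the line along which they close (so a half turn about z gives the same grasp; the last joint's range is limited). The gripper opens to 88 mm and grips with 3 to 60 N. Pads are 19 mm wide; open, the fingers measure 130 mm over their backs; the gripper's body (78 mm by 193 mm) begins 47 mm behind the grasp point.
Start: joints at [87.153, 20.546, 0.682, 0, -70.136, -16.507], TCP at [0.224, 0.637, 0.241] pointing down, gripper open.
Joint ranges: [-176.03, 176.03], [-82.01, 121.73], [-58.28, 71.71], [-173.87, 95.51], [-174.79, -0.11], [-173.66, 173.66]. Speed limits (degrees/s): [136.94, 136.94, 172.46, 180, 180, 180].

INTERFACE

Orientations are given as [roll, pitch, yaw] about the fixed x, y, z axes, in that order (R = Rz(yaw) Ry(pitch) Rx(roll)).
In Python, from plant import r gives the robot as it stands.
- The arm moves only by the tool send_rows, never from a script. Its argument "steps" is a list of rows, each an object with "dp": the shift along the tool's x, y, z in mm, a list of three; "roll": the turn about the tool's z in rad; "jaw": the opening in per cent of the stroke, from 0 (shut) to 100 (fully open). In form: [{"dp": [tx, ty, tz], "roll": roll, "jaw": jaw}, ...]. A call has 1 to 5 rows; each row is the pose to reach, as a shift and turn from the pose commanded when the call began, along the tool's axes at that moment; what a row does not reach only later rows make up. A row lasts 1/8 s, in which the tool goes at most 62.5 mm and 10.7 degrees, less where a joint would pass 70% of its speed; a pose out of reach is approached as far as the arm can. A call with a gripper value outside its range is refused whole. The fingers move at their own pace and stop on an object; "newtons" is the grip in N (left out, the last holds). Time passes only in rows, so rows that repeat a pose let the fingers close. It gives the time, the measured TCP pose, the force, the opening and the grip force at its end, in the units of the state.
- r.get_state(): the state, without advancing time (a new reading comes with each control period).
- r.capture(name): name is "scene" or "top" or "wrist"; returns a dict with "image" (384x512x3 uint8, blue, green, red), "K" (3x3 intrinsics, pixels), "rvec" (rotation vector, rad) and "tvec" (3), from world to camera coordinates, as OpenCV has them. Camera axes: x right, y down, z forward; pixel columns grow to the right and rows downward; lengths in m; the calibration is good to about 2 mm. A picture is of the moment at which its call begins. There is no depth.
- r.close_job(): hands the job in; it is judged then, once.
The state is a dict: "time_s": time; "joints": joint angles; "qd": joint speeds; "joint_torque": joint torques, N m; "tcp_pos": TCP position; "eef_rot": TCP orientation; "contact_force": force on the tool from outside, world axes, zero at the start; "moment": the same for the moment, N m; "gripper_width": finger opening in m; "gripper_force": force on a finger pad.
Only numpy, scipy, OpenCV 4.12 (cv2) and the standard library are available. Lean on these libraries where they do the work, as an engineer would, in place of code of your own. Each camera call takes 0.05 s, during which the arm holds its last target. There are 200 camera calls.

TASK

The ratchet left on the brake shoe's clamp bolt is still set to tighten: flip its reversing lever fully over to the loosen side, then work the handle to back the bolt off, anticlockwise from above, until it is hard up against its keeper, a quarter turn on. Go by feel: never more than 25 N on the little lever or 32 N on the ratchet, and do not tighten the bolt. Leave the tin, the hammer and the spare lining where they are.

Things in the scene. Friction and masses are not known exactly. Their poses are not given: they have to be found in the camera images.
- bolt (a joint): Hex clamp bolt inside the ratchet's round socket (26 mm across, 70 to 106 mm above the bench). Angle about its upright axis, rad, anticlockwise from above (loosening): 0 tight, 1.6 at its keeper, a hard stop. Stiff all the way: it takes 2.2 N m either way and stays where it is left.
- ratchet (a joint): Handle's angle about the bolt's axis, rad, anticlockwise from above; at 0 it points along the jig's -x. Free from -2.4 to 2.4. In the free direction it drags with about 0.4 N m over clicking teeth 15 degrees apart; in the driving direction it has up to 15 degrees of slack, then carries the bolt along.
- reverser (a joint): Reversing lever's angle on the ratchet, rad, growing clockwise from above: 0 tighten (drives clockwise), 0.8 loosen (drives anticlockwise), a hard stop at each end. Gummed up: it needs 5 to 9 N at its tab all the way and does not snap over, so push until it stops; half way the ratchet slips. The handle stays put if it is pushed gently.
- bolt_axis (a point): Point on the upright axis of bolt and ratchet, at the height of the handle's centre line, 119 mm above the bench.
- handle_grip (a point): Centre of the ratchet's round knurled steel grip, 187 mm from the bolt's axis, 119 mm above the bench. The grip is level, 28 mm in diameter and runs from 131 to 243 mm from the axis; between it and the head is a shank 18 mm wide and 13 mm thick. x of this frame points along the handle to the bolt, z up. The jig below is at most 78 mm high.
- lever_tab (a point): Centre of the thumb tab upright at the lever's end, 143 mm above the bench: 10 mm along the lever, 9 mm across, top 149 mm. The lever's arm (9 mm wide, top 138) lies on the ratchet's round head (47 mm across, top 133). Pivot: 38 mm from the tab along -x of this frame. -y of this frame is the tab's way to loosen; seen from the grip it sits to the left and goes to the right.
- jig: Blue steel clamping plate 175 x 235 x 18 mm bolted to the bench, with a dark brake shoe (60 mm high, tops out 78 mm above the bench) lying on it, held under a strap by the clamp bolt. Origin on the bolt's axis at bench level, z up; the shoe lies on the +x side, the ratchet's handle on the -x side.
- rivet_tin: Bystander: open tin, 84 mm across and 75 mm high, loose on the bench to the left. Origin under its centre.
- hammer: Bystander: hammer lying loose on the bench to the right. Origin under its middle.
- lining: Bystander: loose curved brake lining, 160 mm long, 10 mm thick, standing 58 mm high on its edge on the bench to the right. Origin at bench level in the middle of its arc.

How it is judged (in metres and radians):
On the way:
1. the reversing lever is fully over on the loosen side, before the bolt has been turned (value of joint reverser above 0.74 rad and value of joint bolt below 0.1 rad), for 0.2 s.
At the end, for the whole second after the job is handed in: The clamp bolt is backed off to its keeper (joint bolt above 1.58 of 1.6 rad), the reversing lever is still on the loosen side (joint reverser above 0.5), the ratchet is at rest and let go, and tin, hammer and lining lie within 20 mm of where they were (value of joint bolt above 1.58 rad and value of joint reverser above 0.5 rad and velocity of joint ratchet between -0.05 and 0.05 rad/s); the robot touches nothing.
It fails at once if the bolt is tightened by more than about 5 degrees (value of joint bolt below -0.09 rad).
It fails at once if more than 25 N on the reversing lever (contact force between the fingers and reverser above 25 N).
It fails at once if more than 32 N on the ratchet (contact force between any of the fingers, the arm and ratchet above 32 N).
It fails at once if a bystander is moved by more than 20 mm (distance of any of rivet_tin, hammer, lining from where it was at the start of the episode above 0.02 m).
It also fails if it takes over 70 s, if anything falls off the work surface, if the arm or the gripper's body presses on something with over 40 N, if the wrist force passes 120 N, or if a joint passes its speed limit or range.

## Working session

There is one attempt and no reset: what is moved stays moved. The work goes in short steps, Python scripts to look and compute and a tool call to move; the robot and the scene stay as the last step left them, time stands still between calls to the robot, and variables do not carry over. Pictures are saved under pics/ and viewed, at most 10 in all, crops included, and the job is handed in when it is done.

Besides the shell and the picture viewer there is one more tool, called after "Request:" as name(argument=value, ...) on one line, values as JSON. send_rows: Moves the arm, as the interface text tells. Its arguments: {"type":"object","properties":{"steps":{"type":"array","items":{"type":"object","properties":{"dp":{"type":"array","items":{"type":"number"}},"roll":{"type":"number"},"jaw":{"type":"number"}}}},"newtons":{"type":"number"}},"required":["steps"]}

```bash
mkdir -p pics; cat > h.py <<'E'
import numpy as np, cv2
from plant import r
def cap(n,f):
    c=r.capture(n); cv2.imwrite(f'pics/{f}.png',c['image']); np.savez(f'pics/{f}.npz',K=c['K'],rvec=c['rvec'],tvec=c['tvec']); return c
def ray(f,px,z):
    c=np.load(f'pics/{f}.npz'); R=cv2.Rodrigues(c['rvec'])[0]; t=c['tvec'].reshape(3)
    d=R.T@np.linalg.inv(c['K'])@np.array([px[0],px[1],1.]); o=-R.T@t
    return o+d*(z-o[2])/d[2]
E
python3 - <<'E'
from h import *
cap('top','top1');cap('scene','scene1')
a=cv2.imread('pics/top1.png');b=cv2.imread('pics/scene1.png')
cv2.imwrite('pics/top1b.png',cv2.resize(a,(800,600)))
print(r.get_state())
E
```

```text
{'time_s': 0.1, 'joints': array([ 8.71512187e+01,  2.05881162e+01,  6.39286483e-01, -1.60054739e-02,
       -7.01356018e+01, -1.65062115e+01]), 'qd': array([ 0.08274767, -0.01220936,  0.14338249,  0.05120103,  0.00136089,
       -0.02848345]), 'joint_torque': array([-1.60851559e-03, -5.84160483e+01,  2.93749863e+01,  7.01547816e+00,
        1.01110016e-02, -5.69425492e-05]), 'tcp_pos': array([0.22361246, 0.63645231, 0.23971494]), 'eef_rot': array([ 1.79914773e+02, -9.56371917e-03, -1.93604354e+01]), 'contact_force': array([ 0.18115846, -0.66136307,  0.7243915 ]), 'moment': array([-0.01552409,  0.0297176 ,  0.02472447]), 'gripper_force': 0.0, 'gripper_width': 0.08777195838607461}
```

View pics/top1b.png

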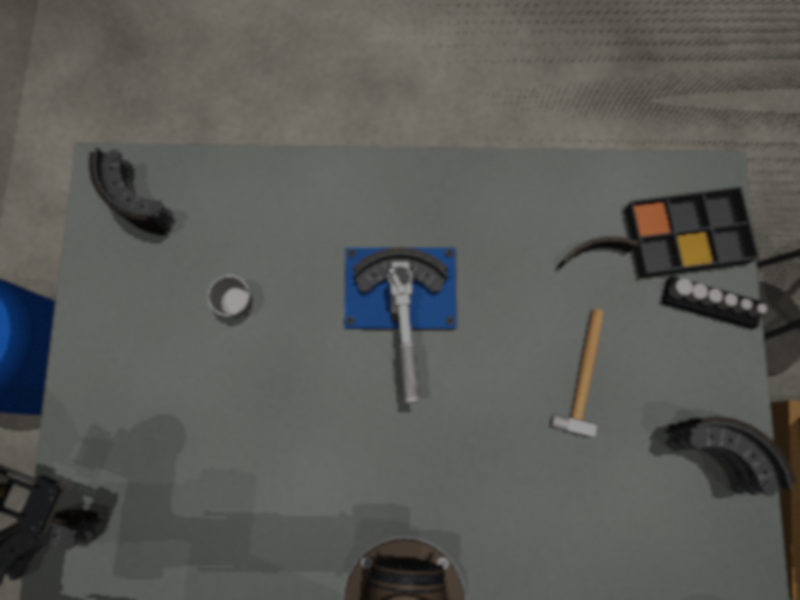

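View pics/scene1.png

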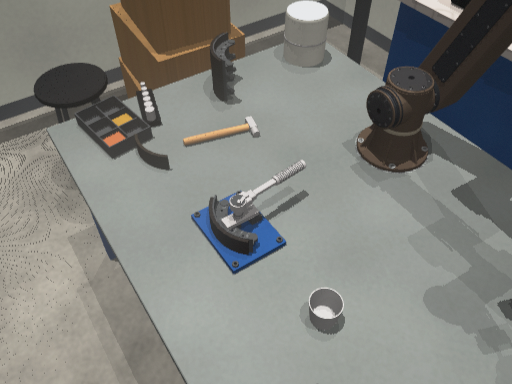

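The top view shows the jig at about (400,288), the ratchet head at about (400,275), and the grip end at about (411,400), pointing toward the robot. The tin is on the left at (230,297); the hammer and lining are on the right. I'll zoom in on the ratchet.

```bash
python3 - <<'E'
from h import *
a=cv2.imread('pics/top1.png')[150:270,210:310]
b=cv2.imread('pics/scene1.png')[150:280,180:310]
a=cv2.resize(a,None,fx=4,fy=4,interpolation=cv2.INTER_CUBIC);b=cv2.resize(b,(400,400),interpolation=cv2.INTER_CUBIC)
a=np.vstack([a,np.zeros((0,400,3),np.uint8)]); b=np.vstack([b,np.zeros((80,400,3),np.uint8)])
cv2.imwrite('pics/crop1.png',np.hstack([a,b]))
print('base',ray('top1',(405*.64,590*.64),0))
for n,p,z in [('head',(400,275),.133),('gripend',(411,400),.119),('gripstart',(406,347),.119),('jigc',(400.5,288),.018),('tin',(230,297),.04)]: print(n,ray('top1',np.array(p)*.64,z))
E
```

```text
base [ 0.02041526 -0.00285346  0.        ]
head [0.61921774 0.01528669 0.133     ]
gripend [ 0.37998607 -0.00897016  0.119     ]
gripstart [0.48059029 0.00177121 0.119     ]
jigc [0.61944802 0.01461623 0.018     ]
tin [0.59042844 0.36658193 0.04      ]
```

View pics/crop1.png

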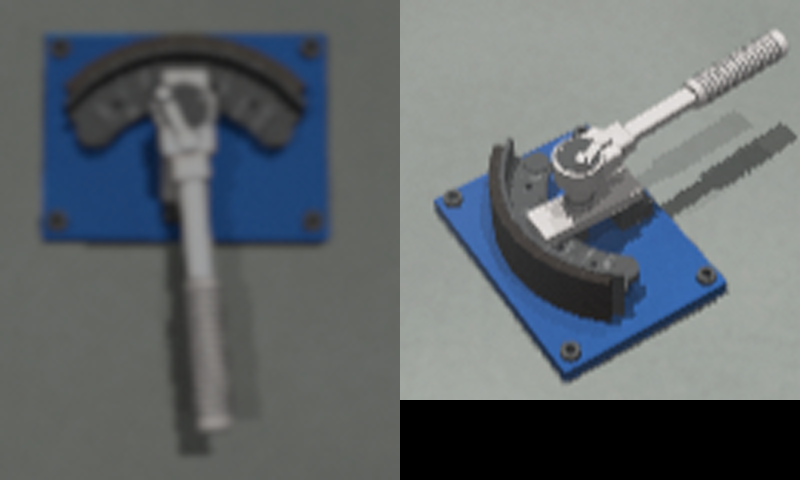

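Request:
send_rows(steps=[{"dp": [45, 38, -4], "roll": 0, "jaw": 0}, {"dp": [90, 76, -8], "roll": 0, "jaw": 0}, {"dp": [135, 114, -12], "roll": 0, "jaw": 0}, {"dp": [180, 152, -16], "roll": 0, "jaw": 0}, {"dp": [225, 190, -20], "roll": 0, "jaw": 0}])

```text
time_s: 0.72
tcp_pos: [0.3735, 0.3811, 0.2605]
eef_rot: [180.0, 0.0, -19.3]
contact_force: [1.0, 0.2, 0.8]
gripper_width: 0.0433
gripper_force: 0.0
```

Request:
send_rows(steps=[{"dp": [45, 38, 0], "roll": 0, "jaw": 0}, {"dp": [90, 76, 0], "roll": 0, "jaw": 0}, {"dp": [135, 114, 0], "roll": 0, "jaw": 0}, {"dp": [180, 152, 0], "roll": 0, "jaw": 0}, {"dp": [225, 190, 0], "roll": 0, "jaw": 0}])

```text
time_s: 1.35
tcp_pos: [0.5229, 0.1274, 0.2605]
eef_rot: [-180.0, 0.0, -19.3]
contact_force: [1.9, 0.9, 0.5]
gripper_width: 0.0009
gripper_force: 0.0
```

Request:
send_rows(steps=[{"dp": [40, 35, 0], "roll": -0.15, "jaw": 0}, {"dp": [40, 35, 0], "roll": -0.3, "jaw": 0}, {"dp": [40, 35, 0], "roll": -0.44, "jaw": 0}, {"dp": [40, 35, 0], "roll": -0.44, "jaw": 0}])

```text
time_s: 1.85
tcp_pos: [0.5483, 0.0826, 0.2602]
eef_rot: [180.0, 0.0, 5.8]
contact_force: [0.0, -0.5, -0.2]
gripper_width: 0.0009
gripper_force: 0.0
```

```bash
python3 - <<'E'
from h import *
c=cap('wrist','w1')
s=r.get_state(); print(s['tcp_pos'],s['eef_rot'],s['contact_force'])
print(-cv2.Rodrigues(c['rvec'])[0].T@c['tvec'].reshape(3))
cv2.imwrite('pics/w1b.png',cv2.resize(c['image'],(800,600)))
E
```

```text
[0.5483009  0.08278209 0.26027065] [1.79991902e+02 3.40213491e-02 5.67598532e+00] [-0.93749231 -0.00561332 -0.2801232 ]
[0.61764952 0.08995187 0.40430602]
```

View pics/w1b.png

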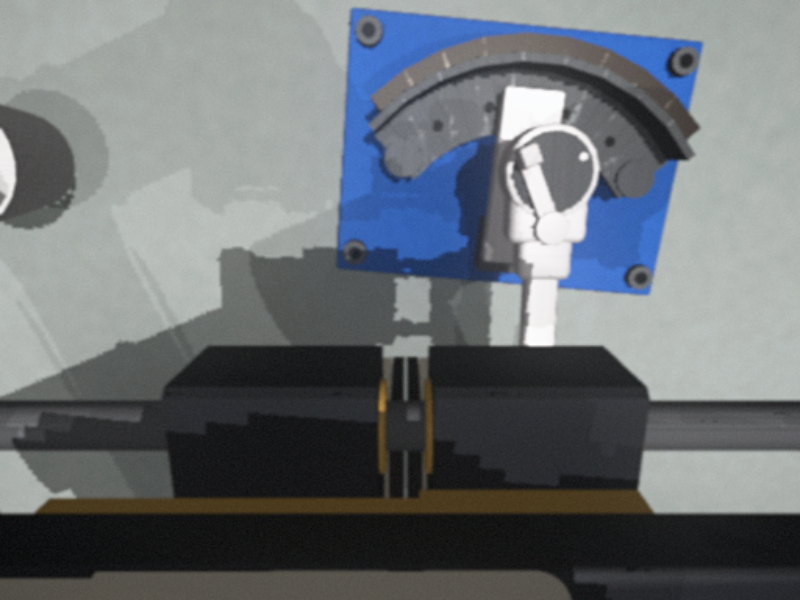

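The wrist view clearly shows the lever: tab top at about (531,154), pivot at about (551,229), and head centre at about (555,170). The shank axis is at about (538,315).

```bash
python3 - <<'E'
from h import *
for n,p,z in [('tab',(531,154),.149),('pivot',(551,229),.138),('head',(555,170),.133),('shank',(538,315),.1255),('jigTL',(352,10),.018),('jigTR',(702,42),.018),('jigBL',(338,267),.018),('jigBR',(650,293),.018)]: print(n,ray('w1',np.array(p)*.64,z)[:2].round(4))
E
```

```text
tab [0.6256 0.0326]
pivot [0.5914 0.0144]
head [0.6198 0.016 ]
shank [0.5433 0.0099]
jigTL [0.7075 0.1341]
jigTR [ 0.7118 -0.0978]
jigBL [0.5361 0.1315]
jigBR [ 0.54   -0.1012]
```

Request:
send_rows(steps=[{"dp": [40, 0, 40], "roll": 0, "jaw": 0}, {"dp": [73, 6, 75], "roll": 0, "jaw": 0}, {"dp": [73, 6, 100], "roll": 0, "jaw": 0}, {"dp": [73, 6, 105], "roll": 0, "jaw": 0}, {"dp": [73, 6, 105], "roll": 0, "jaw": 0}])

```text
time_s: 2.52
tcp_pos: [0.6217, 0.0846, 0.1561]
eef_rot: [180.0, -0.0, 5.8]
contact_force: [0.3, 0.1, 0.9]
gripper_width: 0.0005
gripper_force: 0.0
```

Request:
send_rows(steps=[{"dp": [0, 4, 0], "roll": 0, "jaw": 0}, {"dp": [0, 8, 0], "roll": 0, "jaw": 0}, {"dp": [0, 12, 0], "roll": 0, "jaw": 0}, {"dp": [0, 15, 0], "roll": 0, "jaw": 0}, {"dp": [0, 18, 0], "roll": 0, "jaw": 0}])

```text
time_s: 3.15
tcp_pos: [0.6236, 0.0662, 0.1556]
eef_rot: [180.0, -0.0, 5.8]
contact_force: [-0.1, -0.3, -0.1]
gripper_width: 0.0005
gripper_force: 0.0
```

Request:
send_rows(steps=[{"dp": [0, 2, 0], "roll": 0, "jaw": 0}, {"dp": [0, 4, 0], "roll": 0, "jaw": 0}, {"dp": [0, 6, 0], "roll": 0, "jaw": 0}, {"dp": [0, 8, 0], "roll": 0, "jaw": 0}, {"dp": [0, 10, 0], "roll": 0, "jaw": 0}])

```text
time_s: 3.78
tcp_pos: [0.6246, 0.0564, 0.1555]
eef_rot: [180.0, 0.0, 5.9]
contact_force: [-0.3, 0.3, -0.1]
gripper_width: 0.0003
gripper_force: 0.0
```

```bash
python3 - <<'E'
from h import *
c=cap('wrist','w2')
cv2.imwrite('pics/w2b.png',cv2.resize(c['image'],(600,450)))
E
```

```text
(no output)
```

View pics/w2b.png

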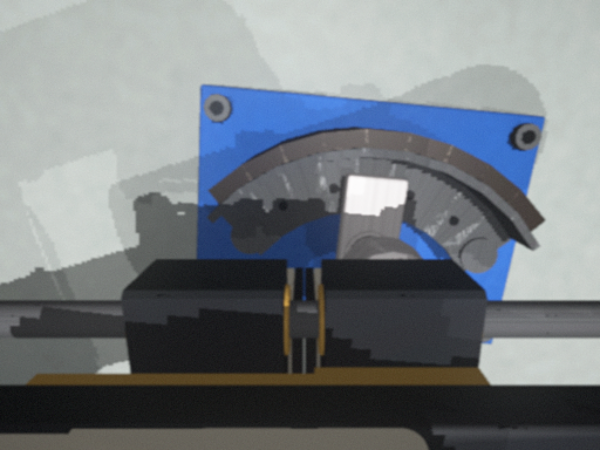

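The fingers hide the lever in the wrist view, and there is no contact yet. I'll go on by feel.

Request:
send_rows(steps=[{"dp": [0, 1, 0], "roll": 0, "jaw": 0}, {"dp": [0, 2, 0], "roll": 0, "jaw": 0}, {"dp": [0, 3, 0], "roll": 0, "jaw": 0}, {"dp": [0, 4, 0], "roll": 0, "jaw": 0}, {"dp": [0, 5, 0], "roll": 0, "jaw": 0}])

```text
time_s: 4.45
tcp_pos: [0.6254, 0.0522, 0.1556]
eef_rot: [-180.0, -0.0, 5.9]
contact_force: [-0.3, 4.0, 0.3]
gripper_width: 0.0003
gripper_force: 2.3
```

Request:
send_rows(steps=[{"dp": [0, 1, 0], "roll": 0, "jaw": 0}, {"dp": [0, 2, 0], "roll": 0, "jaw": 0}, {"dp": [0, 3, 0], "roll": 0, "jaw": 0}, {"dp": [0, 4, 0], "roll": 0, "jaw": 0}, {"dp": [0, 5, 0], "roll": 0, "jaw": 0}])

```text
time_s: 5.08
tcp_pos: [0.6271, 0.0478, 0.156]
eef_rot: [-179.9, -0.2, 5.9]
contact_force: [2.8, 6.6, -1.5]
gripper_width: 0.0006
gripper_force: 3.0
```

Request:
send_rows(steps=[{"dp": [0, 1.5, 0], "roll": 0, "jaw": 0}, {"dp": [0, 3, 0], "roll": 0, "jaw": 0}, {"dp": [0, 4.5, 0], "roll": 0, "jaw": 0}, {"dp": [0, 6, 0], "roll": 0, "jaw": 0}, {"dp": [0, 7.5, 0], "roll": 0, "jaw": 0}])

```text
time_s: 5.7
tcp_pos: [0.6281, 0.0402, 0.1563]
eef_rot: [-179.9, -0.2, 5.9]
contact_force: [4.6, 6.0, 0.3]
gripper_width: 0.0006
gripper_force: 2.9
```

Request:
send_rows(steps=[{"dp": [0, 1.5, 0], "roll": 0, "jaw": 0}, {"dp": [0, 3, 0], "roll": 0, "jaw": 0}, {"dp": [0, 4.5, 0], "roll": 0, "jaw": 0}, {"dp": [0, 6, 0], "roll": 0, "jaw": 0}, {"dp": [0, 7.5, 0], "roll": 0, "jaw": 0}])

```text
time_s: 6.32
tcp_pos: [0.629, 0.0328, 0.1563]
eef_rot: [-179.9, -0.2, 5.9]
contact_force: [3.3, 6.8, 0.5]
gripper_width: 0.0009
gripper_force: 2.9
```

Request:
send_rows(steps=[{"dp": [0, 1, 0], "roll": 0, "jaw": 0}, {"dp": [0, 2, 0], "roll": 0, "jaw": 0}, {"dp": [0, 3, 0], "roll": 0, "jaw": 0}, {"dp": [0, 4, 0], "roll": 0, "jaw": 0}])

```text
time_s: 6.82
tcp_pos: [0.6291, 0.0288, 0.1563]
eef_rot: [-179.9, -0.2, 5.9]
contact_force: [2.4, 6.2, 1.3]
gripper_width: 0.0005
gripper_force: 3.2
```

Request:
send_rows(steps=[{"dp": [0, 1, 0], "roll": 0, "jaw": 0}, {"dp": [0, 2, 0], "roll": 0, "jaw": 0}, {"dp": [0, 3, 0], "roll": 0, "jaw": 0}])

```text
time_s: 7.2
tcp_pos: [0.6291, 0.0258, 0.1562]
eef_rot: [-179.9, -0.2, 5.9]
contact_force: [2.4, 6.5, 0.9]
gripper_width: 0.0001
gripper_force: 3.5
```

Request:
send_rows(steps=[{"dp": [0, 0.6, 0], "roll": 0, "jaw": 0}, {"dp": [0, 1.2, 0], "roll": 0, "jaw": 0}])

```text
time_s: 7.45
tcp_pos: [0.629, 0.0246, 0.1561]
eef_rot: [-179.9, -0.1, 5.9]
contact_force: [0.7, 7.0, 0.6]
gripper_width: 0.0001
gripper_force: 3.6
```

Request:
send_rows(steps=[{"dp": [0, 0.6, 0], "roll": 0, "jaw": 0}, {"dp": [0, 1.2, 0], "roll": 0, "jaw": 0}])

```text
time_s: 7.7
tcp_pos: [0.6289, 0.0235, 0.1561]
eef_rot: [-179.9, -0.1, 5.9]
contact_force: [-0.0, 7.8, 1.6]
gripper_width: 0.0003
gripper_force: 3.8
```

Request:
send_rows(steps=[{"dp": [0, 0.6, 0], "roll": 0, "jaw": 0}, {"dp": [0, 1.2, 0], "roll": 0, "jaw": 0}])

```text
time_s: 7.95
tcp_pos: [0.629, 0.0229, 0.156]
eef_rot: [-179.9, -0.1, 5.9]
contact_force: [-0.1, 10.4, 2.4]
gripper_width: 0.0002
gripper_force: 5.7
```

Request:
send_rows(steps=[{"dp": [0, 0.5, 0], "roll": 0, "jaw": 0}, {"dp": [0, 1.0, 0], "roll": 0, "jaw": 0}])

```text
time_s: 8.2
tcp_pos: [0.629, 0.0226, 0.156]
eef_rot: [-179.8, -0.1, 5.9]
contact_force: [-1.6, 14.2, 3.0]
gripper_width: 0.0
gripper_force: 7.2
```

It's against the stop: the force climbs while the tool stays put. I'll back away, lift and check.

Request:
send_rows(steps=[{"dp": [0, 0, 0], "roll": 0, "jaw": 0}, {"dp": [0, -10, 0], "roll": 0, "jaw": 0}, {"dp": [0, -30, -10], "roll": 0, "jaw": 0}, {"dp": [-40, -50, -50], "roll": 0, "jaw": 0}, {"dp": [-85, -50, -90], "roll": 0, "jaw": 0}])

```text
time_s: 8.82
tcp_pos: [0.5378, 0.0623, 0.2463]
eef_rot: [179.9, 0.1, 5.9]
contact_force: [0.2, 0.6, 1.8]
gripper_width: 0.0004
gripper_force: 0.0
```

```bash
python3 - <<'E'
from h import *
c=cap('wrist','w3')
s=r.get_state(); print(s['tcp_pos'],s['eef_rot'],s['contact_force'])
cv2.imwrite('pics/w3b.png',cv2.resize(c['image'],(800,600)))
E
```

```text
[0.5352029  0.06125787 0.25297969] [-179.95208602   -0.33401644    5.92126011] [-5.71577672 -1.44666508  2.2150211 ]
```

View pics/w3b.png

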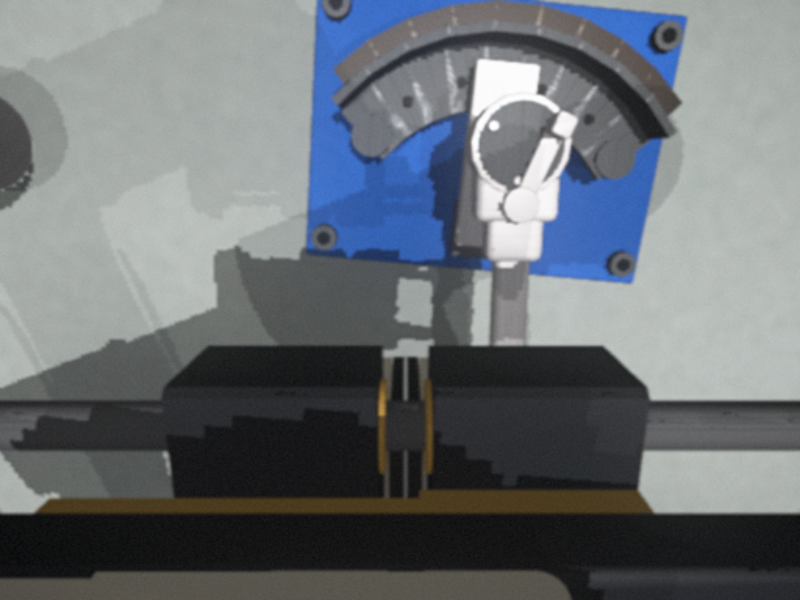

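The lever is over to the right: tab at about (563,126), pivot (520,205). Next are the handle angle and the wrist range for the sweep.

```bash
python3 - <<'E'
from h import *
P=lambda p,z: ray('w3',np.array(p)*.64,z)[:2]
t=P((563,125),.149);p=P((520,205),.138);h=P((521,145),.133);s=P((508.5,320),.1255)
ang=lambda a: np.degrees(np.arctan2(a[1],a[0]))
print(t,p,h,s,'lever',ang(t-p),'handle',ang(h-s))
st=r.get_state(); print(st['joints'].round(1),st['tcp_pos'],st['eef_rot'])
hy=np.radians(ang(h-s)); u=-np.array([np.cos(hy),np.sin(hy)]); n=np.array([u[1],-u[0]])
A=np.array([.620,.016]); T=A+.19*u+.045*n; a=np.radians(st['eef_rot'][2]); X=np.array([np.cos(a),np.sin(a)]);Y=np.array([np.sin(a),-np.cos(a)])
D=T-st['tcp_pos'][:2]; print(T,D@X,D@Y,st['tcp_pos'][2]-.122)
for k in range(1,6):
  al=.05*k; print(al,(190*(1-np.cos(al))-28*np.sin(al)).round(1),(190*np.sin(al)+28*(1-np.cos(al))).round(1))
E
```

```text
[0.62797701 0.00377159] [0.59184054 0.01430563] [0.61866895 0.01711471] [0.53228174 0.0080828 ] lever -16.251770183641945 handle 5.9686740354824215
[ 27.4   7.  -15.7   0.1 -66.9  68.4] [0.5352029  0.06125787 0.25297969] [-179.95208602   -0.33401644    5.92126011]
[0.4263507  0.04099896] -0.11036137295576438 0.008921456214238515 0.13097969357026268
0.05 -1.2 9.5
0.1 -1.8 19.1
0.15000000000000002 -2.1 28.7
0.2 -1.8 38.3
0.25 -1.0 47.9
```

Request:
send_rows(steps=[{"dp": [-25, 0, 0], "roll": 0.17, "jaw": 0}, {"dp": [-50, 0, 0], "roll": 0.34, "jaw": 0}, {"dp": [-75, 0, 0], "roll": 0.51, "jaw": 0}, {"dp": [-100, 0, 0], "roll": 0.68, "jaw": 0}, {"dp": [-110, 0, 0], "roll": 0.85, "jaw": 0}])

```text
time_s: 9.5
tcp_pos: [0.428, 0.0499, 0.2464]
eef_rot: [-180.0, -0.0, -43.1]
contact_force: [-0.2, -0.2, 1.3]
gripper_width: 0.0005
gripper_force: 0.0
```

Request:
send_rows(steps=[{"dp": [0, 0, 30], "roll": 0.17, "jaw": 0}, {"dp": [0, 0, 60], "roll": 0.34, "jaw": 0}, {"dp": [0, 0, 60], "roll": 0.51, "jaw": 0}, {"dp": [0, 0, 60], "roll": 0.68, "jaw": 0}, {"dp": [0, 0, 60], "roll": 0.72, "jaw": 0}])

```text
time_s: 10.12
tcp_pos: [0.4292, 0.0502, 0.1861]
eef_rot: [-180.0, -0.0, -84.3]
contact_force: [0.6, 0.4, -0.6]
gripper_width: 0.0006
gripper_force: 0.0
```

```bash
python3 - <<'E'
from h import *
st=r.get_state(); print(st['joints'].round(1),st['tcp_pos'],st['eef_rot'])
T=np.array([.4264,.041]); a=np.radians(st['eef_rot'][2]); X=np.array([np.cos(a),np.sin(a)]);Y=np.array([np.sin(a),-np.cos(a)])
D=T-st['tcp_pos'][:2]; print(D@X,D@Y)
# tool frame: axis at c=(d, -rho): push along +x, bolt along -y
d,rho=23.5,190; c=np.array([d,-rho])
for al in (.05,.1,.15,.2,.25):
  R=np.array([[np.cos(al),np.sin(al)],[-np.sin(al),np.cos(al)]]); print(al,(c-R@c).round(1))
A=np.array([.62,.016])-st['tcp_pos'][:2]; print('axis in tool',A@X,A@Y)
E
```

```text
[ 33.   -0.3 -33.    0.  -57.3 -27.3] [0.42924325 0.05019123 0.18614061] [-1.79977058e+02 -2.70649369e-02 -8.42621919e+01]
0.008860926443370143 0.0037479145227554125
0.05 [9.5 0.9]
0.1 [19.1  1.4]
0.15 [28.7  1.4]
0.2 [38.2  0.9]
0.25 [47.7 -0.1]
axis in tool 0.05309109152944444 -0.18638270504300156
```

Request:
send_rows(steps=[{"dp": [0, 0, 30], "roll": 0, "jaw": 0}, {"dp": [0, 0, 60], "roll": 0, "jaw": 0}, {"dp": [0, 3, 64], "roll": 0, "jaw": 0}, {"dp": [10, 3, 64], "roll": 0, "jaw": 0}, {"dp": [18, 3, 64], "roll": 0, "jaw": 0}])

```text
time_s: 10.75
tcp_pos: [0.4289, 0.0315, 0.1228]
eef_rot: [-179.9, 0.0, -84.1]
contact_force: [0.2, -0.5, -0.2]
gripper_width: 0.0008
gripper_force: 0.0
```

Request:
send_rows(steps=[{"dp": [3, 0, 0], "roll": 0, "jaw": 0}, {"dp": [6, 0, 0], "roll": 0, "jaw": 0}, {"dp": [9, 0, 0], "roll": 0, "jaw": 0}, {"dp": [12, 0, 0], "roll": 0, "jaw": 0}, {"dp": [15, 0, 0], "roll": 0, "jaw": 0}])

```text
time_s: 11.38
tcp_pos: [0.4296, 0.0168, 0.1215]
eef_rot: [180.0, 0.0, -84.1]
contact_force: [-1.1, 1.0, 1.7]
gripper_width: 0.0006
gripper_force: 0.7
```

Request:
send_rows(steps=[{"dp": [5.7, 0.5, 0], "roll": -0.03, "jaw": 0}, {"dp": [11.4, 0.9, 0], "roll": -0.06, "jaw": 0}, {"dp": [17.2, 1.0, 0], "roll": -0.09, "jaw": 0}, {"dp": [22.9, 1.0, 0], "roll": -0.12, "jaw": 0}, {"dp": [28.6, 0.8, 0], "roll": -0.15, "jaw": 0}])

```text
time_s: 12.0
tcp_pos: [0.4317, -0.0119, 0.1215]
eef_rot: [180.0, 0.0, -75.4]
contact_force: [-1.1, 1.8, -0.2]
gripper_width: 0.0007
gripper_force: 0.7
```

Request:
send_rows(steps=[{"dp": [5.7, 0.5, 0], "roll": -0.03, "jaw": 0}, {"dp": [11.4, 0.9, 0], "roll": -0.06, "jaw": 0}, {"dp": [17.2, 1.0, 0], "roll": -0.09, "jaw": 0}, {"dp": [22.9, 1.0, 0], "roll": -0.12, "jaw": 0}, {"dp": [28.6, 0.8, 0], "roll": -0.15, "jaw": 0}])

```text
time_s: 12.62
tcp_pos: [0.4381, -0.0398, 0.1215]
eef_rot: [180.0, 0.0, -66.8]
contact_force: [-0.3, 1.7, 0.2]
gripper_width: 0.0003
gripper_force: 0.7
```

Request:
send_rows(steps=[{"dp": [5.7, 0.5, 0], "roll": -0.03, "jaw": 0}, {"dp": [11.4, 0.9, 0], "roll": -0.06, "jaw": 0}, {"dp": [17.2, 1.0, 0], "roll": -0.09, "jaw": 0}, {"dp": [22.9, 1.0, 0], "roll": -0.12, "jaw": 0}, {"dp": [28.6, 0.8, 0], "roll": -0.15, "jaw": 0}])

```text
time_s: 13.25
tcp_pos: [0.4479, -0.0652, 0.1215]
eef_rot: [-180.0, 0.1, -58.3]
contact_force: [-6.5, 11.7, 5.6]
gripper_width: 0.0004
gripper_force: 6.9
```

Request:
send_rows(steps=[{"dp": [7.6, 0.6, 0], "roll": -0.04, "jaw": 0}, {"dp": [15.2, 1.0, 0], "roll": -0.08, "jaw": 0}, {"dp": [22.9, 1.0, 0], "roll": -0.12, "jaw": 0}, {"dp": [30.5, 0.8, 0], "roll": -0.16, "jaw": 0}, {"dp": [38.1, 0.2, 0], "roll": -0.2, "jaw": 0}])

```text
time_s: 13.88
tcp_pos: [0.4675, -0.0977, 0.1214]
eef_rot: [-180.0, 0.1, -46.8]
contact_force: [-6.7, 13.1, 6.7]
gripper_width: 0.0004
gripper_force: 6.8
```

Request:
send_rows(steps=[{"dp": [7.6, 0.6, 0], "roll": -0.04, "jaw": 0}, {"dp": [15.2, 1.0, 0], "roll": -0.08, "jaw": 0}, {"dp": [22.9, 1.0, 0], "roll": -0.12, "jaw": 0}, {"dp": [30.5, 0.8, 0], "roll": -0.16, "jaw": 0}, {"dp": [38.1, 0.2, 0], "roll": -0.2, "jaw": 0}])

```text
time_s: 14.5
tcp_pos: [0.4928, -0.1255, 0.1212]
eef_rot: [180.0, 0.2, -35.3]
contact_force: [-8.3, 12.4, 7.5]
gripper_width: 0.0003
gripper_force: 6.7
```

```bash
cat > ax.py <<'E'
from h import *
st=r.get_state(); a=np.radians(st['eef_rot'][2]); X=np.array([np.cos(a),np.sin(a)]);Y=np.array([np.sin(a),-np.cos(a)])
A=np.array([.62,.016])-st['tcp_pos'][:2]; F=st['contact_force']; print('axis in tool',(A@X).round(4),(A@Y).round(4),'F push,y',-F[:2]@X,F[:2]@Y,st['joints'].round(0),st['tcp_pos'],a*57.3)
E
python3 ax.py
```

```text
axis in tool 0.022 -0.189 F push,y 13.88746460453471 -5.3204812063053115 [  8.  12. -29.  -0. -49.  47.] [ 0.49278447 -0.12553893  0.12122555] -35.32733251210472
```

Request:
send_rows(steps=[{"dp": [7.6, 0.6, 0], "roll": -0.04, "jaw": 0}, {"dp": [15.2, 1.1, 0], "roll": -0.08, "jaw": 0}, {"dp": [22.9, 1.2, 0], "roll": -0.12, "jaw": 0}, {"dp": [30.5, 1.0, 0], "roll": -0.16, "jaw": 0}, {"dp": [38.1, 0.5, 0], "roll": -0.2, "jaw": 0}])

```text
time_s: 15.12
tcp_pos: [0.5224, -0.148, 0.1208]
eef_rot: [180.0, 0.3, -23.9]
contact_force: [-9.4, 10.8, 8.1]
gripper_width: 0.0005
gripper_force: 6.6
```

Request:
send_rows(steps=[{"dp": [7.6, 0.6, 0], "roll": -0.04, "jaw": 0}, {"dp": [15.2, 1.1, 0], "roll": -0.08, "jaw": 0}, {"dp": [22.9, 1.2, 0], "roll": -0.12, "jaw": 0}, {"dp": [30.5, 1.0, 0], "roll": -0.16, "jaw": 0}, {"dp": [38.1, 0.5, 0], "roll": -0.2, "jaw": 0}])

```text
time_s: 15.75
tcp_pos: [0.5561, -0.1641, 0.1205]
eef_rot: [-180.0, 0.4, -12.4]
contact_force: [-10.9, 8.3, 7.0]
gripper_width: 0.0003
gripper_force: 6.6
```

Request:
send_rows(steps=[{"dp": [7.6, 0.6, 0], "roll": -0.04, "jaw": 0}, {"dp": [15.2, 1.1, 0], "roll": -0.08, "jaw": 0}, {"dp": [22.9, 1.2, 0], "roll": -0.12, "jaw": 0}, {"dp": [30.5, 1.0, 0], "roll": -0.16, "jaw": 0}, {"dp": [38.1, 0.5, 0], "roll": -0.2, "jaw": 0}])

```text
time_s: 16.38
tcp_pos: [0.5926, -0.1731, 0.1203]
eef_rot: [-179.9, 0.5, -1.0]
contact_force: [-12.7, 6.6, 7.1]
gripper_width: 0.0003
gripper_force: 6.5
```

```bash
python3 ax.py
```

```text
axis in tool 0.0243 -0.1896 F push,y 12.771869939936115 -6.350146245200523 [  2.  21. -15.  -0. -54.  87.] [ 0.59255448 -0.17314289  0.12031649] -0.9667408864837301
```

Request:
send_rows(steps=[{"dp": [7.6, 0.6, 0], "roll": -0.04, "jaw": 0}, {"dp": [15.2, 1.2, 0], "roll": -0.08, "jaw": 0}, {"dp": [22.9, 1.4, 0], "roll": -0.12, "jaw": 0}, {"dp": [30.5, 1.3, 0], "roll": -0.16, "jaw": 0}, {"dp": [38.1, 0.9, 0], "roll": -0.2, "jaw": 0}])

```text
time_s: 17.0
tcp_pos: [0.6302, -0.175, 0.1201]
eef_rot: [-179.8, 0.6, 10.5]
contact_force: [-13.9, 4.2, 6.3]
gripper_width: 0.0004
gripper_force: 6.4
```

Request:
send_rows(steps=[{"dp": [4.7, 0.5, 0], "roll": -0.025, "jaw": 0}, {"dp": [9.5, 0.9, 0], "roll": -0.05, "jaw": 0}, {"dp": [14.3, 1.2, 0], "roll": -0.075, "jaw": 0}, {"dp": [19, 1.4, 0], "roll": -0.1, "jaw": 0}, {"dp": [23.8, 1.4, 0], "roll": -0.125, "jaw": 0}])

```text
time_s: 17.62
tcp_pos: [0.6536, -0.1724, 0.12]
eef_rot: [-179.8, 0.6, 17.6]
contact_force: [-13.8, 2.9, 6.9]
gripper_width: 0.0003
gripper_force: 6.3
```

Request:
send_rows(steps=[{"dp": [1.9, 0.2, 0], "roll": -0.01, "jaw": 0}, {"dp": [3.8, 0.4, 0], "roll": -0.02, "jaw": 0}, {"dp": [5.7, 0.6, 0], "roll": -0.03, "jaw": 0}, {"dp": [7.6, 0.8, 0], "roll": -0.04, "jaw": 0}, {"dp": [9.5, 0.9, 0], "roll": -0.05, "jaw": 0}])

```text
time_s: 18.25
tcp_pos: [0.6627, -0.1705, 0.12]
eef_rot: [-179.8, 0.6, 20.4]
contact_force: [-14.5, 1.6, 6.4]
gripper_width: 0.0005
gripper_force: 6.3
```

```bash
python3 ax.py
```

```text
axis in tool 0.0251 -0.1897 F push,y 13.056570165031767 -6.551195959033072 [  2.  27.  -6.  -0. -58. 109.] [ 0.66272842 -0.17050945  0.11999472] 20.446582456487846
```

Request:
send_rows(steps=[{"dp": [1.9, 0.2, 0], "roll": -0.01, "jaw": 0}, {"dp": [3.8, 0.4, 0], "roll": -0.02, "jaw": 0}, {"dp": [5.7, 0.6, 0], "roll": -0.03, "jaw": 0}, {"dp": [7.6, 0.8, 0], "roll": -0.04, "jaw": 0}, {"dp": [9.5, 0.9, 0], "roll": -0.05, "jaw": 0}])

```text
time_s: 18.88
tcp_pos: [0.672, -0.1682, 0.12]
eef_rot: [-179.7, 0.6, 23.3]
contact_force: [-13.7, 1.2, 6.2]
gripper_width: 0.0004
gripper_force: 6.3
```

Request:
send_rows(steps=[{"dp": [1.0, 0.1, 0], "roll": -0.005, "jaw": 0}, {"dp": [1.9, 0.2, 0], "roll": -0.01, "jaw": 0}, {"dp": [2.8, 0.3, 0], "roll": -0.015, "jaw": 0}])

```text
time_s: 19.25
tcp_pos: [0.6746, -0.1674, 0.12]
eef_rot: [-179.7, 0.6, 24.2]
contact_force: [-14.8, 1.6, 6.7]
gripper_width: 0.0001
gripper_force: 6.3
```

Request:
send_rows(steps=[{"dp": [1.0, 0.1, 0], "roll": -0.005, "jaw": 0}, {"dp": [1.9, 0.2, 0], "roll": -0.01, "jaw": 0}, {"dp": [2.8, 0.3, 0], "roll": -0.015, "jaw": 0}])

```text
time_s: 19.62
tcp_pos: [0.6773, -0.1666, 0.12]
eef_rot: [-179.7, 0.6, 25.0]
contact_force: [-13.8, 1.4, 5.7]
gripper_width: 0.0005
gripper_force: 6.3
```

Request:
send_rows(steps=[{"dp": [1.0, 0.1, 0], "roll": -0.005, "jaw": 0}, {"dp": [1.9, 0.2, 0], "roll": -0.01, "jaw": 0}, {"dp": [2.8, 0.3, 0], "roll": -0.015, "jaw": 0}])

```text
time_s: 20.0
tcp_pos: [0.6799, -0.1657, 0.12]
eef_rot: [-179.7, 0.6, 25.9]
contact_force: [-14.7, 0.5, 6.0]
gripper_width: 0.0001
gripper_force: 6.3
```

Request:
send_rows(steps=[{"dp": [1.0, 0.1, 0], "roll": -0.005, "jaw": 0}, {"dp": [1.9, 0.2, 0], "roll": -0.01, "jaw": 0}])

```text
time_s: 20.25
tcp_pos: [0.6817, -0.1651, 0.1199]
eef_rot: [-179.7, 0.6, 26.4]
contact_force: [-14.5, 1.2, 4.6]
gripper_width: 0.0003
gripper_force: 6.2
```

Request:
send_rows(steps=[{"dp": [0.7, 0.1, 0], "roll": -0.004, "jaw": 0}, {"dp": [1.4, 0.2, 0], "roll": -0.008, "jaw": 0}, {"dp": [2.1, 0.2, 0], "roll": -0.011, "jaw": 0}])

```text
time_s: 20.62
tcp_pos: [0.6837, -0.1644, 0.1199]
eef_rot: [-179.7, 0.5, 27.1]
contact_force: [-14.5, 0.3, 5.7]
gripper_width: 0.0009
gripper_force: 6.3
```

Request:
send_rows(steps=[{"dp": [0.7, 0.1, 0], "roll": -0.004, "jaw": 0}, {"dp": [1.4, 0.2, 0], "roll": -0.008, "jaw": 0}, {"dp": [2.1, 0.2, 0], "roll": -0.011, "jaw": 0}])

```text
time_s: 21.0
tcp_pos: [0.6856, -0.1637, 0.1199]
eef_rot: [-179.7, 0.5, 27.7]
contact_force: [-13.8, 0.3, 5.7]
gripper_width: 0.0002
gripper_force: 6.3
```

Request:
send_rows(steps=[{"dp": [0.7, 0.1, 0], "roll": -0.004, "jaw": 0}, {"dp": [1.4, 0.2, 0], "roll": -0.008, "jaw": 0}, {"dp": [2.1, 0.2, 0], "roll": -0.011, "jaw": 0}])

```text
time_s: 21.38
tcp_pos: [0.6876, -0.163, 0.1199]
eef_rot: [-179.7, 0.5, 28.3]
contact_force: [-14.4, -0.6, 4.9]
gripper_width: 0.0003
gripper_force: 6.3
```

Request:
send_rows(steps=[{"dp": [0.7, 0.1, 0], "roll": -0.004, "jaw": 0}, {"dp": [1.4, 0.2, 0], "roll": -0.008, "jaw": 0}, {"dp": [2.1, 0.2, 0], "roll": -0.011, "jaw": 0}])

```text
time_s: 21.75
tcp_pos: [0.6896, -0.1622, 0.1199]
eef_rot: [-179.7, 0.5, 29.0]
contact_force: [-14.7, -0.4, 5.1]
gripper_width: 0.0001
gripper_force: 6.3
```

Request:
send_rows(steps=[{"dp": [0.7, 0.1, 0], "roll": -0.004, "jaw": 0}, {"dp": [1.4, 0.2, 0], "roll": -0.008, "jaw": 0}, {"dp": [2.1, 0.2, 0], "roll": -0.011, "jaw": 0}])

```text
time_s: 22.12
tcp_pos: [0.6915, -0.1615, 0.1199]
eef_rot: [-179.7, 0.5, 29.6]
contact_force: [-13.3, -2.4, 5.3]
gripper_width: 0.0003
gripper_force: 6.3
```

Request:
send_rows(steps=[{"dp": [0.7, 0.1, 0], "roll": -0.004, "jaw": 0}, {"dp": [1.4, 0.2, 0], "roll": -0.008, "jaw": 0}, {"dp": [2.1, 0.2, 0], "roll": -0.011, "jaw": 0}])

```text
time_s: 22.5
tcp_pos: [0.6925, -0.1611, 0.1199]
eef_rot: [-179.7, 0.6, 30.2]
contact_force: [-17.6, -2.3, 7.2]
gripper_width: 0.0002
gripper_force: 8.2
```

Request:
send_rows(steps=[{"dp": [0.5, 0, 0], "roll": 0, "jaw": 0}, {"dp": [0.8, 0, 0], "roll": 0, "jaw": 0}, {"dp": [0.8, 0, 0], "roll": 0, "jaw": 0}])

```text
time_s: 22.88
tcp_pos: [0.6928, -0.1609, 0.1199]
eef_rot: [-179.7, 0.7, 30.2]
contact_force: [-17.3, -3.0, 7.9]
gripper_width: 0.0003
gripper_force: 8.5
```

Request:
send_rows(steps=[{"dp": [0.5, 0, 0], "roll": 0, "jaw": 0}, {"dp": [1.0, 0, 0], "roll": 0, "jaw": 0}, {"dp": [1.0, 0, 0], "roll": 0, "jaw": 0}])

```text
time_s: 23.25
tcp_pos: [0.6932, -0.1608, 0.1199]
eef_rot: [-179.6, 0.7, 30.2]
contact_force: [-19.5, -3.0, 9.4]
gripper_width: 0.0004
gripper_force: 9.4
```

The bolt is hard against its keeper: the tool has stalled and the force is climbing. I'll back straight off and lift.

Request:
send_rows(steps=[{"dp": [-3, 0, 0], "roll": 0, "jaw": 0}, {"dp": [-15, 0, 0], "roll": 0, "jaw": 0}, {"dp": [-40, 0, 0], "roll": 0, "jaw": 0}, {"dp": [-60, 0, -40], "roll": 0, "jaw": 0}, {"dp": [-60, 0, -90], "roll": 0, "jaw": 0}])

```text
time_s: 23.88
tcp_pos: [0.6467, -0.19, 0.2115]
eef_rot: [-179.9, 0.1, 30.2]
contact_force: [0.7, 0.7, 0.5]
gripper_width: 0.0006
gripper_force: 0.0
```

Request:
send_rows(steps=[{"dp": [-30, 0, -20], "roll": 0, "jaw": 0}, {"dp": [-60, 0, -30], "roll": 0, "jaw": 0}, {"dp": [-60, 0, -30], "roll": 0, "jaw": 0}])

```text
time_s: 24.25
tcp_pos: [0.5959, -0.2205, 0.2434]
eef_rot: [179.9, -0.1, 30.2]
contact_force: [0.1, 0.3, -0.4]
gripper_width: 0.0003
gripper_force: 0.0
```

```bash
python3 - <<'E'
from h import *
c=cap('top','top2')
print(r.get_state()['tcp_pos'])
a=c['image'][130:290,110:430]; cv2.imwrite('pics/top2c.png',cv2.resize(a,(800,400),interpolation=cv2.INTER_CUBIC))
E
```

```text
[ 0.59642909 -0.22000419  0.24245929]
```

View pics/top2c.png

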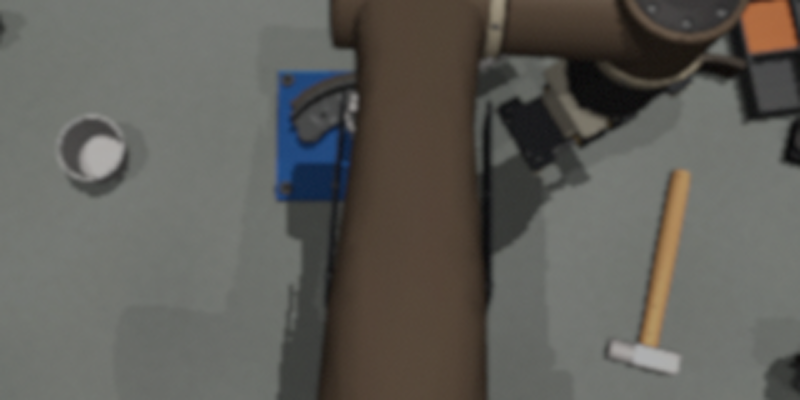

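The arm hides the ratchet in this view. The tin at (92,152) and the hammer at (655,260) are where they were, and the tool is clear. The keeper stop was felt clearly, so I'm handing the job in.

```bash
python3 -c "
from plant import r
print(r.close_job())"
```

```text
the job is handed in; nothing more can be done
None
```

I flipped the reversing lever to its loosen stop and backed the bolt off until it stalled hard against its keeper. Peak readings were about 15 N on the lever and 22 N on the ratchet. The tool is clear and the job is handed in, but the judge gave no verdict. The arm hid the ratchet and lining in the last picture, so the bolt's end position is by feel; the tin and hammer looked unmoved.

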